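# Close up the refilled eyelet feeder

### The arm

A 6-joint arm with a two-finger parallel gripper is mounted at the origin on the work surface. World frame = base frame: x ahead of the robot, y to its left, z up, the work surface at z = 0. Lengths are in mm, angles in rad, forces in N, time in s.
With the tool pointing down it reaches from about 300 to 775 mm from the base axis. Payload 14.6 kg.
Tool frame: the origin (TCP) lies between the finger pads; the fingertips stand manip.tip_reach ahead of it and the grasp point (between the pads) lies 5 mm behind it (manip.tip_reach is the distance from the TCP to the fingertips, in mm); z points along the fingers, y is the line along which they close (so a half turn about z gives the same grasp; the last joint's range is limited). The gripper opens to 94 mm and grips with 3 to 60 N. Pads are 16 mm wide; open, the fingers measure 119 mm over their backs; the gripper's body (75 mm by 177 mm) begins 78 mm behind the grasp point.
Start: joints at [-1.327, 0.3, 1.521, -0, 1.321, -0.067], TCP at [168.194, -523.641, 185.646] pointing down, gripper open.
Joint ranges: [-3.03, 3.03], [-0.79, 2.21], [0.23, 2.52], [-1.04, 4.18], [0, 3.07], [-2.55, 2.55]. Speed limits (rad/s): [2.22, 2.22, 2.57, 3.14, 3.14, 3.14].

### API

Orientations are given as [roll, pitch, yaw] about the fixed x, y, z axes, in that order (R = Rz(yaw) Ry(pitch) Rx(roll)).
In Python, from cell import manip gives the robot as it stands. The module is installed in compiled form; this text tells all that it offers.
- The arm moves only by the shell command python3 -m creep 'ROWS' [FORCE]. ROWS is JSON, a list of rows, each a list of 3 entries, a list of its own where there are three numbers: the opening, from -1 (shut) to 1 (fully open), then the shift along the tool's x, y, z in cm, then the turn about the tool's z in units of 5 degrees (1.0 is 5 degrees). In form: [[grip, [tx, ty, tz], roll], ...]. A call has 1 to 12 rows; each row is the pose to reach, as a shift and turn from the pose commanded when the call began, along the tool's axes at that moment; what a row does not reach only later rows make up. A row lasts 1/10 s, in which the tool goes at most 50 mm and 8.59 degrees, less where a joint would pass 70% of its speed; a pose out of reach is approached as far as the arm can. A call with a gripper value outside its range is refused whole. The fingers move at their own pace and stop on an object; FORCE is the grip in N (left out, the last holds). Time passes only in rows, so rows that repeat a pose let the fingers close. It gives the time, the measured TCP pose, the force, the opening and the grip force at its end, in the units of the state.
- manip.read_state(): the state, without advancing time (a new reading comes with each control period).
- manip.camera(name): name is "scene" or "side" or "wrist"; returns the picture (420x560x3 uint8, red, green, blue); there is no depth.
- manip.camera_params(name): a dict with "fovy" (degrees; the focal length in pixels is half the picture's height over the tangent of half this angle, whatever the lens; pixels are square), "cx", "cy" (the principal point, pixels), "origin" and "attitude" of the camera in the world. Camera axes: x right, y down, z forward; pixel columns grow to the right and rows downward; lengths in mm; the calibration is good to about 2 mm. A picture is of the moment at which its call begins: read the wrist's pose just before it. camera_params takes no time and is no camera call; for the wrist camera it gives the pose at the moment of the call.
- manip.sign_off(): hands the job in; it is judged then, once.
The state is a dict: "clock": time; "joints": joint angles; "qd": joint speeds; "effort": joint torques, N m; "eef_pos": TCP position; "eef_rot": TCP orientation; "wrist_force": force on the tool from outside, world axes, zero at the start; "moment": the same for the moment, N m; "finger_gap": finger opening in mm; "finger_force": force on a finger pad.
Only numpy, scipy, OpenCV 4.12 (cv2) and the standard library are available. Lean on these libraries where they do the work, as an engineer would, in place of code of your own. Each camera call takes 0.05 s, during which the arm holds its last target. There are 200 camera calls.

### The job

The eyelet feeder has just been refilled: first push its open front drawer fully shut. Then pick up the red bayonet plug, push it straight down into the round socket on top of the feeder with its two pins through the two notches, fully home against the spring, and twist it clockwise (seen from above) about a quarter turn up to the stop. Finish while still gripping the plug and keeping it pressed fully home and turned - do not let go or ease off - and leave the other things on the bench where they are.

Things in the scene. Friction and masses are not known exactly. Their poses are not given: they have to be found in the camera images.
- feeder: Green eyelet feeder, fixed to the bench. Block 150 (x) by 140 (y) by 60 mm high, origin at the centre of its underside; the drawer is in its -x face (towards the robot). On top, on the origin's vertical axis, stands the round dark steel socket (white rim), 64 mm outside diameter, 60 to 90 mm high. Behind it, x = +75 to +125 mm, |y| < 45 mm, a green head 105 mm high with two studs to 127 mm.
- socket (a point): Centre of the socket's mouth, at its rim, 90 mm above the bench; axes as the feeder's. Round hole, 34 mm diameter, with two notches 12 mm wide at the feeder's +x and -x (yellow marks beside them), out to 26.5 mm from the axis. The white rim is a ledge 6 mm thick; below it the pins can turn clockwise only (from above), to a stop at about 80 degrees (1.4 rad).
- drawer_face (a point): Centre of the front face of the grey drawer (moves with it), 31 mm above the bench; the face is flat, 100 mm wide, from 9 to 53 mm height, looks to the feeder's -x, and can simply be pushed. When shut it is 81 mm in front of the feeder's axis.
- drawer (a joint): Opening of the drawer in m: 0 shut (hard stop), 0.065 fully open; slides along the feeder's x, friction about 1.5 N.
- spring (a joint): How far the brass spring disc in the socket is pressed, in m. At 0 its top is 10 mm below the rim. About 2 N to start, 8.5 N at 0.010 (pins just clear the ledge), 12.5 N at 0.016, where the plug's flange rests on the rim: fully home. Let go, a turned plug rises to 0.010.
- plug: Loose bayonet plug, 64 mm tall, about 0.11 kg, standing on its foot; origin at the foot's centre, z up. Black stem, 30 mm diameter, 0 to 26 mm (coned foot); two steel pins, 8 mm diameter, along +x and -x, 10 mm above the foot, to 23 mm from the axis; red flange, 54 mm diameter, 26 to 32 mm. A half turn gives the same plug. Fully home its foot is 26 mm below the rim.
- plug_grip (a point): Middle of the plug's red grip bar, 48 mm above its foot. The bar stands on the flange: 48 mm long (along the plug's x, parallel to the pins), 16 mm wide (y), 32 mm high (32 to 64 mm above the foot), with a white line along its top.
- polish_tin: loose bystander, not part of the job: round blue tin, 68 mm diameter, 30 mm high, origin at the centre of its underside
- heel_block: loose bystander, not part of the job: black rubber heel, about 72 by 55 mm, 20 mm thick, origin at its underside
- hammer: loose bystander, not part of the job: hammer lying on the bench left of the robot
- glue_jar: loose bystander, not part of the job: closed amber jar with yellow cap, 72 mm diameter, 85 mm high, origin at the centre of its underside
- brush: loose bystander, not part of the job: brush lying at the back left
- screwdriver: loose bystander, not part of the job: screwdriver with yellow handle lying on the right
- rivet_bowl: loose bystander, not part of the job: white bowl, 90 mm diameter, 35 mm high, origin at the centre of its underside
Not all that is in view belongs to the job. Of the things shaped like the plug, the red one is meant.

How it is judged (in metres and radians):
On the way, in this order (a step that is already met when the one before it is completed fails the run):
1. the drawer is pushed fully shut (value of joint drawer below 0.004 m), for 0.2 s.
2. the plug is pushed into the socket with its pins in the notches, against the spring (value of joint spring above 0.006 m and horizontal distance between plug and socket below 0.006 m and z of plug in the frame of socket below -0.014 m), for 0.1 s.
At the end, for the whole second after the job is handed in: Drawer shut within 5 mm; plug in the socket, centred within 5 mm, upright within 0.12 rad, foot 22.5 mm or more below the rim, turned at least 1.2 rad from the notches, still; spring pressed at least 13.5 mm; fingers holding the plug with over 2 N (value of joint drawer below 0.005 m and value of joint spring above 0.0135 m and z of plug in the frame of socket below -0.0225 m and horizontal distance between plug and socket below 0.005 m and angle between plug's own z axis and vertical below 0.12 rad and angle between the x axis of plug and the x axis of feeder, either way round above 1.2 rad and linear speed of plug below 0.02 m/s and contact force between the fingers and plug above 2 N); the arm keeps its last pose, push and grip.
It fails at once if another thing on the bench is shifted by more than 30 mm (distance of any of polish_tin, heel_block, hammer, glue_jar, brush, screwdriver, rivet_bowl from where it was at the start of the episode above 0.03 m).
It also fails if it takes over 64 s, if anything falls off the work surface, if the arm or the gripper's body presses on something with over 40 N, if the wrist force passes 120 N, or if a joint passes its speed limit or range.

## Working session

There is one attempt and no reset: what is moved stays moved. The work goes in short steps, Python scripts to look and compute and a shell command to move; the robot and the scene stay as the last step left them, time stands still between calls to the robot, and variables do not carry over. Pictures are saved under pics/ and viewed, at most 10 in all, crops included, and the job is handed in when it is done.

```bash
mkdir -p pics; cat > h.py <<'E'
import numpy as np, cv2
from cell import manip
def P(n):
    return manip.camera_params(n)
def ray(p,u,v):
    f=210/np.tan(np.radians(p['fovy'])/2)
    d=np.array([(u-p['cx'])/f,(v-p['cy'])/f,1.])
    A=np.array(p['attitude'],float)
    if A.shape==(3,):
        from scipy.spatial.transform import Rotation as R
        A=R.from_euler('xyz',A).as_matrix()
    d=A@d
    return np.array(p['origin'],float),d/np.linalg.norm(d)
def onz(p,u,v,z):
    o,d=ray(p,u,v); return o+d*(z-o[2])/d[2]
def tri(rays):
    M=0;b=0
    for o,d in rays:
        Q=np.eye(3)-np.outer(d,d); M=M+Q; b=b+Q@o
    x=np.linalg.solve(M,b)
    return x,[np.linalg.norm((np.eye(3)-np.outer(d,d))@(x-o)) for o,d in rays]
def snap(n,f):
    p=P(n); im=manip.camera(n); cv2.imwrite(f'pics/{f}.png',im[:,:,::-1]); np.save(f'pics/{f}.npy',im)
    import pickle; pickle.dump(p,open(f'pics/{f}.pkl','wb')); return p,im
E
python3 - <<'E'
from h import *
for n in('scene','side','wrist'):
    p,im=snap(n,n+'0'); print(n,p)
print(manip.read_state(),manip.tip_reach)
E
python3 -c "
import cv2,numpy as np
a=[cv2.resize(cv2.imread(f'pics/{n}0.png'),(400,300),interpolation=cv2.INTER_AREA) for n in('scene','side','wrist')]
a.append(a[0]*0)
cv2.imwrite('pics/all0.png',np.vstack([np.hstack(a[:2]),np.hstack(a[2:])]))"
```

```text
scene {'fovy': 52.14996265276653, 'cx': 281.827632414724, 'cy': 210.39191436394023, 'origin': array([1021.24438176, -608.65785501, 1241.68983203]), 'attitude': array([-2.52000856, -0.01719301,  0.68496813])}
side {'fovy': 55.14878675988156, 'cx': 273.6880896319314, 'cy': 209.46598615152496, 'origin': array([ 107.28910982, -912.90695582,  854.50910464]), 'attitude': array([-2.21043407, -0.02064254, -0.39872713])}
wrist {'fovy': 62.89754734712498, 'cx': 282.94977336986466, 'cy': 211.75356570818437, 'origin': array([ 245.47676039, -498.52911217,  384.72343435]), 'attitude': array([ 2.85900320e+00,  9.20648103e-04, -1.26139425e+00])}
{'clock': 0.15, 'joints': array([-1.32660522e+00,  3.00322802e-01,  1.52142972e+00,  8.96734518e-06,
        1.32067217e+00, -6.66141316e-02]), 'qd': array([ 0.00201986, -0.00107963, -0.00073572, -0.00109741, -0.000177  ,
       -0.0005047 ]), 'effort': array([ 1.00011363e-03, -5.31961942e+01, -3.52821636e+01,  7.08330050e-02,
        2.36041256e-02, -6.73511636e-05]), 'eef_pos': array([ 168.14629449, -523.45047765,  185.23171146]), 'eef_rot': array([-3.14076304e+00, -6.40518755e-05,  3.10802987e-01]), 'wrist_force': array([0.19910872, 0.12752755, 0.01501602]), 'moment': array([-0.03423567, -0.01678306, -0.04015913]), 'finger_force': 0.0, 'finger_gap': 93.81773627409326} 14.0
```

View pics/all0.png

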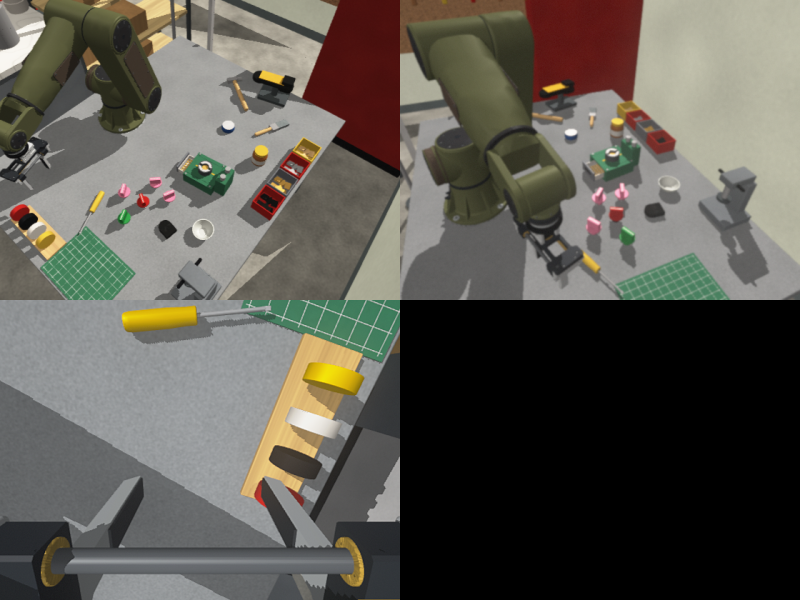

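Combined picture, tiles 400x300. In the scene tile, the plug-like things are three pinks at about (124,190), (155,182) and (169,196), a green at (124,215) and a saturated red at (143,200). The red one fits the description. The feeder is at about (207,172), with its drawer open towards the robot. I'll confirm in an enlarged crop.

```bash
python3 - <<'E'
from h import *
import pickle
a=cv2.imread('pics/scene0.png')[190:330,140:350]; b=cv2.imread('pics/side0.png')[180:350,250:400]
A=cv2.resize(a,(450,300),interpolation=cv2.INTER_CUBIC);B=cv2.resize(b,(340,385),interpolation=cv2.INTER_CUBIC)
c=np.zeros((400,800,3),np.uint8);c[:300,:450]=A;c[:385,455:795]=B
cv2.imwrite('pics/crop0.png',c)
R={}
for n in('scene0','side0'):
    im=np.load(f'pics/{n}.npy');p=pickle.load(open(f'pics/{n}.pkl','rb'))
    h=cv2.cvtColor(im,cv2.COLOR_RGB2HSV)
    m=(((h[...,0]<6)|(h[...,0]>174))&(h[...,1]>120)&(h[...,2]>70)).astype(np.uint8)
    k,l,s,ce=cv2.connectedComponentsWithStats(m)
    for i in range(1,k):
        if 40<s[i,4]<1500: print(n,s[i],ce[i].round(1),onz(p,*ce[i],40).round(1))
E
```

```text
scene0 [392 213  42  41 627] [413.3 230. ] [882.3 292.   40. ]
scene0 [ 351  258   49   51 1003] [374.3 282.1] [883.9  43.6  40. ]
scene0 [192 270  17  21 232] [199.7 281.6] [ 469.3 -298.7   40. ]
scene0 [ 14 286  27  23 411] [ 26.6 296.7] [ 109.8 -661.9   40. ]
side0 [316 154  35  28 405] [329.7 164.8] [874.1 284.6  40. ]
side0 [345 182  41  33 889] [364.3 198.1] [874.9  35.3  40. ]
side0 [293 293  19  17 260] [302.2 300.4] [ 463.1 -303.2   40. ]
```

View pics/crop0.png

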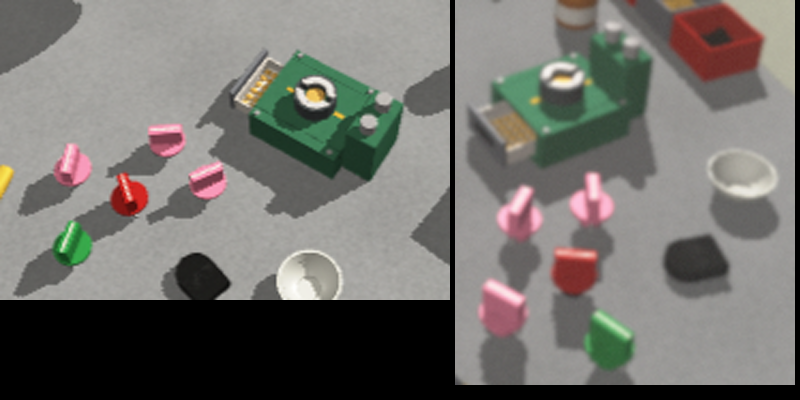

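The red plug is confirmed, at crop left (128,195) and right (575,270). It is the only saturated red one. Next I work out the feeder pose roughly.

```bash
python3 - <<'E'
from h import *
import pickle
R=[];Y={}
for n,(x0,y0,x1,y1) in(('scene0',(270,215,305,260)),('side0',(284,200,312,228))):
    im=np.load(f'pics/{n}.npy');p=pickle.load(open(f'pics/{n}.pkl','rb'))
    h=cv2.cvtColor(im,cv2.COLOR_RGB2HSV)
    sub=h[y0:y1,x0:x1]; m=((sub[...,1]<50)&(sub[...,2]>165)).astype(np.uint8)
    v,u=np.nonzero(m); hull=cv2.convexHull(np.c_[u,v].astype(np.int32)); e=cv2.fitEllipse(hull) ; print(n,m.sum(),e)
    R.append(ray(p,e[0][0]+x0,e[0][1]+y0)); print(onz(p,e[0][0]+x0,e[0][1]+y0,90))
    ye=((h[...,0]>18)&(h[...,0]<32)&(h[...,1]>130)&(h[...,2]>120)).astype(np.uint8)
    k,l,s,ce=cv2.connectedComponentsWithStats(ye)
    for i in range(1,k):
        if s[i,4]>4 and abs(ce[i][0]-e[0][0]-x0)<45 and abs(ce[i][1]-e[0][1]-y0)<40: print('y',s[i,4],ce[i].round(1),onz(p,*ce[i],60).round(1))
print(tri(R))
pr=[ray(pickle.load(open('pics/scene0.pkl','rb')),199.7,281.6),ray(pickle.load(open('pics/side0.pkl','rb')),302.2,300.4)]
print('plug',tri(pr))
p=pickle.load(open('pics/wrist0.pkl','rb'));print('axis',ray(p,280,210)[1],onz(p,280,210,40),[onz(p,*q,40).round() for q in((0,0),(559,0),(0,300),(559,300))])
E
```

```text
scene0 125 ((14.980091094970703, 11.311695098876953), (25.38776969909668, 38.27739715576172), 96.86015319824219)
[562.2212165    0.57562044  90.        ]
y 13 [265.2 226.2] [499.7 -25.   60. ]
y 10 [259.1 232.4] [500.4 -56.3  60. ]
y 5 [275.2 231.4] [538.3 -19.6  60. ]
y 32 [286.2 233.8] [571.7  -3.6  60. ]
y 5 [255.8 234.6] [497.8 -69.5  60. ]
y 10 [297.7 243.2] [622.6  -7.9  60. ]
side0 116 ((12.86695384979248, 12.515748023986816), (11.588376998901367, 18.479583740234375), 94.94854736328125)
[582.90819771 -13.29523475  90.        ]
(array([573.77706823, -15.81896876, 103.08129935]), [np.float64(9.512007572800796), np.float64(9.51200757280087)])
plug (array([ 466.21073835, -297.25574536,   32.44144288]), [np.float64(0.4314828432443051), np.float64(0.4314828432441939)])
axis [-0.26380343 -0.07438181 -0.96170427] [ 150.91627258 -525.19131546   40.        ] [array([ 260., -230.,   40.]), array([ 411., -702.,   40.]), array([ -46., -256.,   40.]), array([ 146., -857.,   40.])]
```

Feeder: about (580,-14), yaw about 0.14, from the yellow marks. Plug: about (466,-297). I move above the front of the feeder to look with the wrist camera.

```bash
python3 -m creep '[[-1,[43,-36,0],2],[-1,[43,-36,0],2],[-1,[43,-36,0],2],[-1,[43,-36,0],2],[-1,[43,-36,0],2],[-1,[43,-36,0],2],[-1,[43,-36,0],2],[-1,[43,-36,0],2],[-1,[43,-36,0],2],[-1,[43,-36,0],2],[-1,[43,-36,0],2],[-1,[43,-36,0],2]]' 20
python3 -m creep '[[-1,[0,0,-4],0],[-1,[0,0,-4],0],[-1,[0,0,-4],0],[-1,[0,0,-4],0]]'
python3 - <<'E'
from h import *
print(manip.read_state()['joints'])
snap('wrist','w1')
E
```

```text
clock: 1.35
eef_pos: [468.8, -45.8, 185.4]
eef_rot: [-3.141, 0.0, 0.14]
wrist_force: [-0.1, -0.1, -0.4]
finger_gap: 1.8
finger_force: 0.0
clock: 1.75
eef_pos: [467.0, -49.8, 224.9]
eef_rot: [-3.141, 0.001, 0.136]
wrist_force: [-0.1, 0.5, -0.4]
finger_gap: 0.2
finger_force: 0.0
[-1.84144629e-01  8.95483079e-02  1.67988814e+00 -4.21306279e-05
  1.37334304e+00  1.25102025e+00]
```

View pics/w1.png

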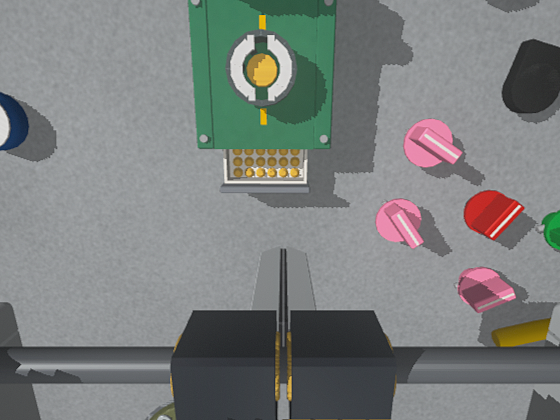

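Wrist view: socket centre about (262,68), yellow marks at (263,21) and (263,116), drawer front edge at row 187 over columns 222–308. The red plug is at (493,213) with its white line near (508,221); the three pinks and the green are beside it.

```bash
cat > m.py <<'E'
from h import *
import pickle,sys
n=sys.argv[1]; x0,y0,x1,y1=map(int,sys.argv[2].split(','))
im=np.load(f'pics/{n}.npy');p=pickle.load(open(f'pics/{n}.pkl','rb'))
h=cv2.cvtColor(im,cv2.COLOR_RGB2HSV);H,S,V=h[...,0],h[...,1],h[...,2]
def sel(m,x0,y0,x1,y1):
    z=np.zeros(m.shape,np.uint8); z[y0:y1,x0:x1]=m[y0:y1,x0:x1]; return z
w=sel((S<45)&(V>150),x0,y0,x1,y1)
v,u=np.nonzero(w); e=cv2.fitEllipse(cv2.convexHull(np.c_[u,v].astype(np.int32)))
print('rim px',e,'at90',onz(p,*e[0],90).round(1))
ye=((H>18)&(H<32)&(S>150)&(V>120)).astype(np.uint8)
ye=sel(ye,x0-15,max(0,y0-40),x1+15,y1+40)
k,l,s,ce=cv2.connectedComponentsWithStats(ye)
for i in range(1,k):
    if s[i,4]>20: print('yel',s[i],ce[i].round(1),onz(p,*ce[i],60).round(1))
E
python3 m.py w1 215,25,310,112
python3 - <<'E'
from h import *
import pickle
im=np.load('pics/w1.npy');p=pickle.load(open('pics/w1.pkl','rb'))
h=cv2.cvtColor(im,cv2.COLOR_RGB2HSV);H,S,V=[h[...,i].astype(int) for i in range(3)]
for c in(230,300):
    print(c,[tuple(im[r,c]) for r in range(180,196)])
for q in((222,187),(308,187)): print(onz(p,*q,53).round(1))
m=(((H<6)|(H>174))&(S>150)); v,u=np.nonzero(m[150:280,440:560]); print('red',u.min()+440,u.max()+440,v.min()+150,v.max()+150)
w=np.zeros_like(m,np.uint8); w[195:245,485:527]=((S<110)&(V>190))[195:245,485:527]
k,l,s,ce=cv2.connectedComponentsWithStats(w)
for i in range(1,k):
    if s[i,4]>20:
        v,u=np.nonzero(l==i); vx,vy,a,b=cv2.fitLine(np.c_[u,v].astype(np.float32),cv2.DIST_L2,0,.01,.01).ravel()
        t=(u-a)*vx+(v-b)*vy; A=onz(p,a+vx*t.min(),b+vy*t.min(),64);B=onz(p,a+vx*t.max(),b+vy*t.max(),64)
        print('line',s[i],A,B,(A+B)/2,np.linalg.norm(A-B),np.arctan2(*(B-A)[1::-1]))
E
```

```text
rim px ((260.74853515625, 67.15975952148438), (61.43590545654297, 71.25726318359375), 176.87969970703125) at90 [583.2 -13.5  90. ]
yel [259  15   7  15  99] [262.   21.7] [626.4  -7.8  60. ]
yel [247  54  30  32 757] [261.8  69.6] [584.3 -12.5  60. ]
yel [260 108   7  17  92] [263.2 116.5] [540.2 -19.2  60. ]
230 [(np.uint8(154), np.uint8(151), np.uint8(145)), (np.uint8(231), np.uint8(228), np.uint8(218)), (np.uint8(243), np.uint8(240), np.uint8(233)), (np.uint8(161), np.uint8(160), np.uint8(156)), (np.uint8(87), np.uint8(90), np.uint8(93)), (np.uint8(83), np.uint8(85), np.uint8(89)), (np.uint8(104), np.uint8(106), np.uint8(112)), (np.uint8(122), np.uint8(127), np.uint8(132)), (np.uint8(130), np.uint8(136), np.uint8(141)), (np.uint8(130), np.uint8(134), np.uint8(139)), (np.uint8(130), np.uint8(133), np.uint8(140)), (np.uint8(131), np.uint8(134), np.uint8(141)), (np.uint8(112), np.uint8(115), np.uint8(121)), (np.uint8(145), np.uint8(147), np.uint8(149)), (np.uint8(150), np.uint8(153), np.uint8(154)), (np.uint8(148), np.uint8(151), np.uint8(154))]
300 [(np.uint8(134), np.uint8(131), np
[... 267 characters left out ...]
t8(94), np.uint8(97)), (np.uint8(119), np.uint8(122), np.uint8(127)), (np.uint8(133), np.uint8(139), np.uint8(143)), (np.uint8(135), np.uint8(137), np.uint8(144)), (np.uint8(130), np.uint8(132), np.uint8(139)), (np.uint8(132), np.uint8(134), np.uint8(141)), (np.uint8(118), np.uint8(121), np.uint8(125)), (np.uint8(96), np.uint8(97), np.uint8(98)), (np.uint8(100), np.uint8(103), np.uint8(104)), (np.uint8(103), np.uint8(105), np.uint8(105))]
[459.5  17.4  53. ]
[472.2 -76.6  53. ]
red 464 523 191 239
line [490 205  31  32 124] [ 446.29783033 -285.68259344   64.        ] [ 485.1275117  -306.26579469   64.        ] [ 465.71267101 -295.97419407   64.        ] 43.94783644937465 -0.48742834644883914
```

The feeder is at (583.3,-13.5), yaw 0.131. The drawer face is about 122 mm out, so the drawer is open about 40 mm. The plug bar centre is (465.7,-296), its line at −0.487 rad and 44 mm long, which fits the 48 mm bar. Now I push the drawer.

```bash
python3 -m creep '[[-1,[-4.5,-2.1,0],0],[-1,[-4.5,-2.1,5],0],[-1,[-4.5,-2.1,10],0],[-1,[-4.5,-2.1,15],0],[-1,[-4.5,-2.1,19],0],[-1,[-4.5,-2.1,19],0],[-1,[-4.5,-2.1,19],0]]'
python3 -m creep '[[-1,[2,0,0],0],[-1,[3.5,0,0],0],[-1,[4.5,0,0],0],[-1,[5.5,0,0],0],[-1,[6.2,0,0],0],[-1,[6.8,0,0],0],[-1,[7.2,0,0],0],[-1,[7.2,0,0],0]]'
```

```text
clock: 2.5
eef_pos: [420.0, -34.9, 36.3]
eef_rot: [-3.141, 0.001, 0.136]
wrist_force: [0.8, 0.3, -0.1]
finger_gap: 0.6
finger_force: 0.0
clock: 3.3
eef_pos: [491.6, -24.9, 35.6]
eef_rot: [-3.142, 0.0, 0.136]
wrist_force: [0.4, 0.3, 0.7]
finger_gap: 0.1
finger_force: 0.0
```

```bash
python3 -m creep '[[-1,[0.1,0,0],0],[-1,[0.2,0,0],0],[-1,[0.3,0,0],0],[-1,[0.3,0,0],0]]'
python3 -m creep '[[-1,[0.1,0,0],0],[-1,[0.2,0,0],0],[-1,[0.3,0,0],0],[-1,[0.3,0,0],0]]'
```

```text
clock: 3.7
eef_pos: [494.4, -24.5, 35.7]
eef_rot: [-3.142, -0.0, 0.136]
wrist_force: [0.3, 0.4, -0.1]
finger_gap: 0.2
finger_force: 0.0
clock: 4.1
eef_pos: [497.5, -24.1, 35.6]
eef_rot: [-3.142, -0.0, 0.136]
wrist_force: [0.2, -0.4, -0.2]
finger_gap: 0.4
finger_force: 0.0
```

```bash
python3 - <<'E'
from h import *
p,im=snap('wrist','w2'); p2,im2=snap('side','s2')
a=np.hstack([im[:, :],cv2.resize(im2[140:260,230:380],(525,420))])[:,:,::-1]
cv2.imwrite('pics/c2.png',cv2.resize(a,(800,310)))
E
```

```text
(no output)
```

View pics/c2.png

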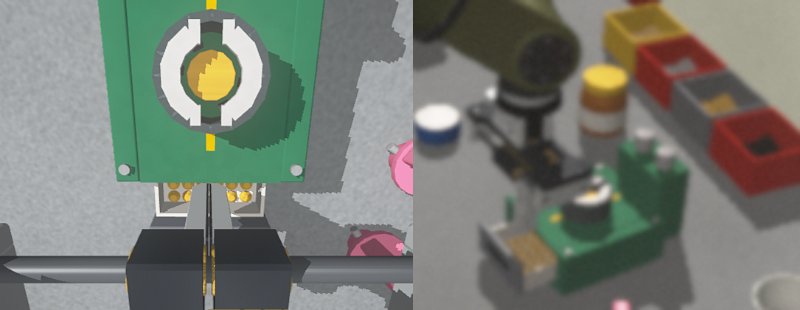

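The picture still shows the drawer partly open (tile rows 182–222), with the fingertips at about (208,185). I project the known tip position and measure the face before going on.

```bash
python3 - <<'E'
from h import *
import pickle
from scipy.spatial.transform import Rotation as Ro
p=pickle.load(open('pics/w2.pkl','rb'))
def proj(p,X):
    c=Ro.from_euler('xyz',p['attitude']).as_matrix().T@(np.array(X)-p['origin']); f=210/np.tan(np.radians(p['fovy'])/2)
    return (p['cx']+f*c[0]/c[2],p['cy']+f*c[1]/c[2])
print(manip.read_state()['eef_pos'],p['origin'])
for X in((497.5,-24,21.6),(505,-23,21.6),(497.5,-24,60)): print(X,proj(p,X))
F=np.array([583.3,-13.5,0]);a=np.array([np.cos(.131),np.sin(.131),0])
for d in(81,90,100,110,120):print(d,proj(p,F-a*d+[0,0,53]),proj(p,F-a*d+[0,0,9]))
print('front edge',proj(p,F-a*75+[0,0,60]))
print('px rim white',onz(p,298,300,53),onz(p,298,311,53))
E
python3 m.py w2 205,5,365,185
for r in 1; do python3 -c "
import cv2
a=cv2.imread('pics/w2.png')[230:360,180:400];b=cv2.imread('pics/s2.png')[170:270,260:350]
import numpy as np
cv2.imwrite('pics/c3.png',np.hstack([cv2.resize(a,(480,284)),cv2.resize(b,(256,284))]))"; done
```

```text
[497.30091141 -24.0880171   35.59905079] [577.89525978 -12.91117449 235.21475466]
(497.5, -24, 21.6) (np.float64(283.2465536127878), np.float64(239.44252054950152))
(505, -23, 21.6) (np.float64(283.27629868605015), np.float64(228.64486228026732))
(497.5, -24, 60) (np.float64(283.29717348135733), np.float64(264.05343777901595))
81 (np.float64(284.7228830713027), np.float64(250.11040276071986)) (np.float64(284.414715785154), np.float64(225.63443085074707))
90 (np.float64(284.63988610673346), np.float64(264.56826464991906)) (np.float64(284.3494897368106), np.float64(237.81103082794021))
100 (np.float64(284.55009333031194), np.float64(280.20993982307533)) (np.float64(284.278592320566), np.float64(251.0463792654571))
110 (np.float64(284.46275317182733), np.float64(295.42437513772154)) (np.float64(284.2092993836922), np.float64(263.98219854297486))
120 (np.float64(284.3777664982014), np.float64(310.22883932605606)) (np.float64(284.14155706915153), np.float64(276.6285428584938))
front edge (np.float64(284.8436846946212), np.float64(244.85647068509718))
px rim white [472.29661645 -36.29437644  53.        ] [464.91024176 -37.38893884  53.        ]
rim px ((285.1527099609375, 97.69840240478516), (140.60877990722656, 156.58221435546875), 4.6891865730285645) at90 [583.5 -13.   90. ]
yel [280   0  14  13 165] [286.2   5.6] [623.9  -8.1  60. ]
yel [ 254   68   65   68 3437] [286.2 101.8] [582.8 -13.8  60. ]
yel [280 181  12  23 252] [285.1 192.3] [538.1 -19.4  60. ]
```

View pics/c3.png

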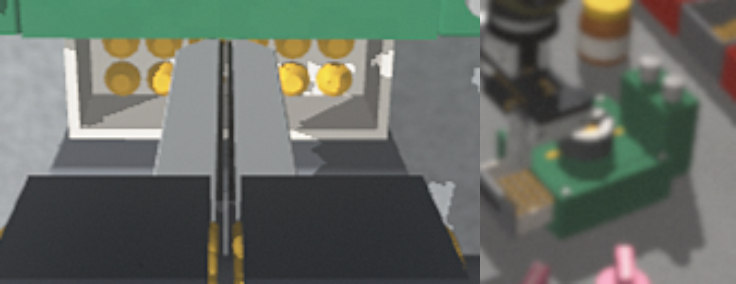

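```bash
python3 - <<'E'
from h import *
import pickle
from scipy.spatial.transform import Rotation as Ro
def proj(p,X):
    c=Ro.from_euler('xyz',p['attitude']).as_matrix().T@(np.array(X)-p['origin']); f=210/np.tan(np.radians(p['fovy'])/2)
    return np.round((p['cx']+f*c[0]/c[2],p['cy']+f*c[1]/c[2]),1)
p=pickle.load(open('pics/s2.pkl','rb'))
F=np.array([583.3,-13.5,0]);a=np.array([np.cos(.131),np.sin(.131),0]);b=np.array([-a[1],a[0],0])
print('tip',proj(p,(497.5,-24,21.6)),'z60',proj(p,(497.5,-24,60)),'z110',proj(p,(497.5,-24,110)))
for d in(81,121):print(d,proj(p,F-a*d-b*50+[0,0,53]),proj(p,F-a*d+b*50+[0,0,53]),proj(p,F-a*d-b*50+[0,0,9]))
A,B=cv2.imread('pics/side0.png'),cv2.imread('pics/s2.png')
cv2.imwrite('pics/c4.png',np.hstack([cv2.resize(i[180:250,250:330],(400,350),interpolation=cv2.INTER_CUBIC) for i in(A,B)]))
print('in crop: (px-[250,180])*5')
E
```

```text
tip [272.8 237.5] z60 [273.1 228.1] z110 [273.4 215.4]
81 [283.  238.6] [266.8 220.8] [282.5 249.4]
121 [271.6 242.8] [255.8 224.6] [271.4 253.6]
in crop: (px-[250,180])*5
```

View pics/c4.png

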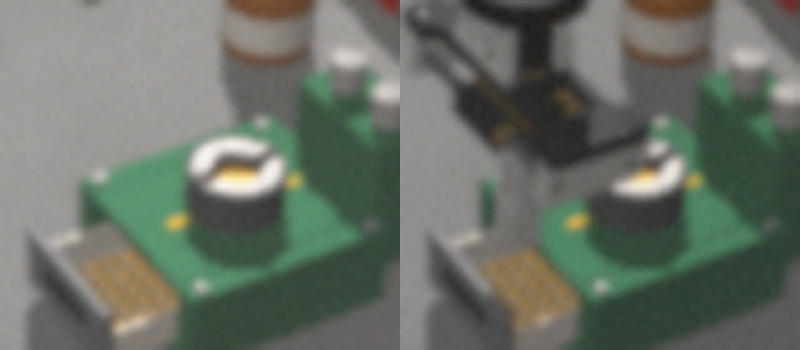

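The fingertips project higher than tip_reach implies: row 248 in both wrist pictures, against a predicted 228–239. It looks as if they passed over the drawer face. I back off and touch the bench to find where the tips really are.

```bash
python3 -m creep '[[-1,[0,0,-4],0],[-1,[-4,0,-4],0],[-1,[-8.5,0,-4],0],[-1,[-8.5,0,-4],0],[-1,[-8.5,0,-1],0],[-1,[-8.5,0,0.5],0],[-1,[-8.5,0,0.9],0],[-1,[-8.5,0,0.9],0]]'
python3 -m creep '[[-1,[0,0,0.3],0],[-1,[0,0,0.6],0],[-1,[0,0,0.6],0]]'
python3 - <<'E'
from h import *
snap('wrist','w3');snap('side','s3')
a=np.hstack([cv2.resize(cv2.imread('pics/w3.png')[200:330,170:400],(400,226)),cv2.resize(cv2.imread('pics/s3.png')[190:265,220:310],(400,226),interpolation=cv2.INTER_CUBIC)])
cv2.imwrite('pics/c5.png',a)
E
```

```text
clock: 5.0
eef_pos: [413.3, -35.6, 26.6]
eef_rot: [-3.141, 0.001, 0.136]
wrist_force: [0.5, 0.8, -0.8]
finger_gap: 0.7
finger_force: 0.0
clock: 5.3
eef_pos: [413.2, -35.6, 20.7]
eef_rot: [3.142, -0.0, 0.136]
wrist_force: [-0.1, -0.1, -0.2]
finger_gap: 0.7
finger_force: 0.0
```

View pics/c5.png

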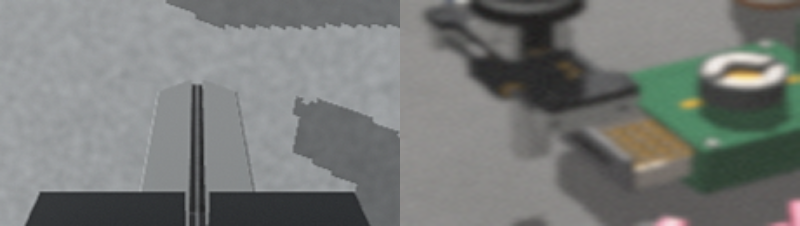

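```bash
python3 - <<'E'
from h import *
import pickle
p=pickle.load(open('pics/s3.pkl','rb'))
for v in(238,241.5,245):
    o,d=ray(p,249.5,v); print(v,(o+d*((-36-o[1])/d[1])).round(1))
p=pickle.load(open('pics/w3.pkl','rb'))
for v in (246,249): 
  o,d=ray(p,283,v)
  for x in(413,417,421): print(v,x,(o+d*((x-o[0])/d[0])).round(1))
E
python3 -m creep '[[-1,[0,0,0.3],0],[-1,[0,0,0.6],0],[-1,[0,0,0.6],0]]'
```

```text
238 [415.  -36.   55.1]
241.5 [414.7 -36.   41.1]
245 [414.5 -36.   26.9]
246 413 [413.  -35.4  17.6]
246 417 [417.  -34.9  27.7]
246 421 [421.  -34.3  37.7]
249 413 [413.  -35.4  22.6]
249 417 [417.  -34.9  32.4]
249 421 [421.  -34.3  42.2]
clock: 5.7
eef_pos: [412.9, -35.6, 14.3]
eef_rot: [-3.141, 0.001, 0.136]
wrist_force: [-0.6, 0.4, 0.2]
finger_gap: 0.6
finger_force: 0.0
```

```bash
python3 -m creep '[[-1,[0,0,0.3],0],[-1,[0,0,0.6],0],[-1,[0,0,0.6],0]]'
python3 -m creep '[[-1,[0,0,0.2],0],[-1,[0,0,0.4],0],[-1,[0,0,0.4],0]]'
```

```text
clock: 6.0
eef_pos: [412.9, -35.6, 8.2]
eef_rot: [-3.141, 0.001, 0.136]
wrist_force: [0.7, -0.4, 0.1]
finger_gap: 0.6
finger_force: 0.0
clock: 6.3
eef_pos: [413.0, -35.6, 4.4]
eef_rot: [-3.141, 0.0, 0.136]
wrist_force: [0.0, 0.6, 0.3]
finger_gap: 0.3
finger_force: 0.0
```

```bash
python3 -m creep '[[-1,[0,0,0.2],0],[-1,[0,0,0.4],0],[-1,[0,0,0.4],0]]'
python3 -m creep '[[-1,[0,0,0.2],0],[-1,[0,0,0.4],0],[-1,[0,0,0.4],0]]'
python3 -m creep '[[-1,[0,0,0.2],0],[-1,[0,0,0.3],0],[-1,[0,0,0.3],0]]'
```

```text
clock: 6.6
eef_pos: [413.0, -35.6, 0.4]
eef_rot: [-3.141, 0.0, 0.136]
wrist_force: [0.4, 0.4, -0.2]
finger_gap: 0.8
finger_force: 0.0
clock: 6.9
eef_pos: [413.0, -35.6, -3.6]
eef_rot: [-3.141, 0.0, 0.136]
wrist_force: [-0.5, -0.0, 0.1]
finger_gap: 0.8
finger_force: 0.0
clock: 7.2
eef_pos: [413.0, -35.6, -6.5]
eef_rot: [-3.142, 0.0, 0.136]
wrist_force: [-0.1, -0.1, 0.4]
finger_gap: 0.6
finger_force: 0.0
```

```bash
python3 -m creep '[[-1,[0,0,0.2],0],[-1,[0,0,0.4],0],[-1,[0,0,0.4],0]]'
python3 -m creep '[[-1,[0,0,0.2],0],[-1,[0,0,0.3],0],[-1,[0,0,0.3],0]]'
python3 -c "
from h import *
print(manip.tip_reach)
snap('wrist','w4');snap('side','s4')
a=np.hstack([cv2.resize(cv2.imread('pics/w4.png')[200:330,170:400],(400,226)),cv2.resize(cv2.imread('pics/s4.png')[190:265,220:310],(400,226),interpolation=cv2.INTER_CUBIC)])
cv2.imwrite('pics/c6.png',a)"
```

```text
clock: 7.5
eef_pos: [413.0, -35.6, -10.6]
eef_rot: [-3.141, 0.0, 0.136]
wrist_force: [-0.3, -0.1, -0.9]
finger_gap: 0.5
finger_force: 0.0
clock: 7.8
eef_pos: [413.1, -35.6, -13.5]
eef_rot: [-3.142, 0.0, 0.136]
wrist_force: [-0.4, -1.4, -0.6]
finger_gap: 0.4
finger_force: 0.0
14.0
```

View pics/c6.png

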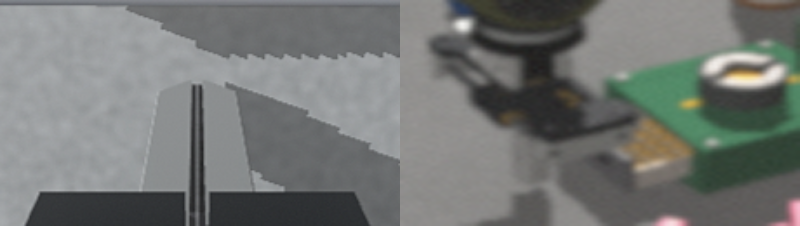

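The finger's shadow now almost meets its tip at tile (230,85), so the tips are near the bench while the TCP reads −13.5. The fingertips must really sit about 16 mm or more behind the TCP. I finish the touch in small steps.

```bash
python3 -m creep '[[-1,[0,0,0.1],0],[-1,[0,0,0.2],0],[-1,[0,0,0.2],0]]'
python3 -m creep '[[-1,[0,0,0.1],0],[-1,[0,0,0.2],0],[-1,[0,0,0.2],0]]'
```

```text
clock: 8.2
eef_pos: [413.1, -35.6, -15.5]
eef_rot: [-3.142, 0.0, 0.136]
wrist_force: [0.0, 0.3, -0.6]
finger_gap: 0.1
finger_force: 0.0
clock: 8.5
eef_pos: [413.0, -35.6, -17.5]
eef_rot: [-3.141, 0.0, 0.136]
wrist_force: [0.3, 0.8, 0.3]
finger_gap: 0.6
finger_force: 0.0
```

```bash
python3 -m creep '[[-1,[0,0,0.1],0],[-1,[0,0,0.2],0],[-1,[0,0,0.2],0]]'
python3 -m creep '[[-1,[0,0,0.1],0],[-1,[0,0,0.2],0],[-1,[0,0,0.2],0]]'
```

```text
clock: 8.8
eef_pos: [413.1, -35.7, -19.4]
eef_rot: [-3.142, 0.0, 0.136]
wrist_force: [0.2, -0.1, -0.1]
finger_gap: 0.4
finger_force: 0.0
clock: 9.1
eef_pos: [413.3, -35.7, -19.8]
eef_rot: [3.142, -0.0, 0.136]
wrist_force: [-13.6, 1.9, 37.8]
finger_gap: 0.8
finger_force: 18.8
```

Contact at TCP z = −19.5, so the tips are 19.5 mm above the reported TCP, laterally unshifted. I use that from here. For the push I set TCP z to about 0 (tips at 20).

```bash
python3 -m creep '[[-1,[0,0,-2.2],0],[-1,[2,0,-2.2],0],[-1,[4,0,-2.2],0],[-1,[5.5,0,-2.2],0],[-1,[6.5,0,-2.2],0],[-1,[7.3,0,-2.2],0],[-1,[7.8,0,-2.2],0],[-1,[8.0,0,-2.2],0],[-1,[8.1,0,-2.2],0]]'
python3 -m creep '[[-1,[0.1,0,0],0],[-1,[0.2,0,0],0],[-1,[0.2,0,0],0]]'
```

```text
clock: 10.0
eef_pos: [492.6, -24.7, 0.5]
eef_rot: [-3.141, 0.002, 0.136]
wrist_force: [-10.7, -2.5, 7.7]
finger_gap: 0.5
finger_force: 5.4
clock: 10.3
eef_pos: [492.4, -24.7, 0.5]
eef_rot: [-3.141, 0.006, 0.136]
wrist_force: [-21.8, -4.5, 16.1]
finger_gap: 0.2
finger_force: 11.0
```

The drawer is at its stop (22 N). I back off, rise, turn and go above the plug; the other plugs stay clear of the path.

```bash
python3 -m creep '[[-1,[-3,0,0],0],[-1,[-3,0,-5],0],[-1,[-3,0,-10],0],[-1,[-3,0,-14],-1.5],[-1,[-3,0,-14],-3],[-1,[-3,0,-14],-4.5],[-1,[-3,0,-14],-6],[-1,[-3,0,-14],-7.5],[-1,[-3,0,-14],-9],[-1,[-3,0,-14],-10.5],[-1,[-3,0,-14],-12]]'
python3 -m creep '[[-1,[0,0,0],-1.5],[-1,[0,0,0],-3],[-1,[0,0,0],-4.5],[-1,[0,0,0],-6],[-1,[0,0,0],-7.5],[-1,[0,0,0],-9],[-1,[0,0,0],-10.5],[-1,[0,0,0],-12],[-1,[0,0,0],-13.5],[-1,[0,0,0],-15],[-1,[0,0,0],-16.5],[-0.1,[0,0,0],-16.85]]'
python3 - <<'E'
from h import *
s=manip.read_state();print(s['joints']);y=s['eef_rot'][2];d=np.array([465.7-s['eef_pos'][0],-296-s['eef_pos'][1]])
print(y,'tx',d@[np.cos(y),np.sin(y)],'ty',d@[np.sin(y),-np.cos(y)])
E
```

```text
clock: 11.4
eef_pos: [465.5, -28.4, 140.7]
eef_rot: [3.141, -0.0, 1.189]
wrist_force: [-0.7, -0.0, -0.5]
finger_gap: 0.5
finger_force: 0.0
clock: 12.6
eef_pos: [465.5, -28.5, 140.7]
eef_rot: [3.141, 0.0, 2.659]
wrist_force: [0.7, 0.4, 0.5]
finger_gap: 5.6
finger_force: 0.0
[-1.39656297e-01  1.58556092e-01  1.80470384e+00  8.30575203e-05
  1.17786022e+00 -1.22763410e+00]
2.658742292592617 tx -124.3814281732793 ty -236.8730710393745
```

```bash
python3 -m creep '[[-0.1,[-18.4,-23.7,0],0],[-0.1,[-18.4,-23.7,0],0],[-0.1,[-18.4,-23.7,0],0],[-0.1,[-18.4,-23.7,0],0],[-0.1,[-18.4,-23.7,0],0],[-0.1,[-18.4,-23.7,0],0],[-0.1,[-18.4,-23.7,0],0],[-0.1,[-18.4,-23.7,0],0]]'
cat > pl.py <<'E'
from h import *
import sys,pickle
n=sys.argv[1]
p,im=snap('wrist',n)
h=cv2.cvtColor(im,cv2.COLOR_RGB2HSV);H,S,V=[h[...,i].astype(int) for i in range(3)]
m=(((H<6)|(H>174))&(S>150)&(V>80)).astype(np.uint8)
k,l,s,ce=cv2.connectedComponentsWithStats(m); i=1+np.argmax(s[1:,4]); print('red',s[i],ce[i].round(1))
x,y,w,hh,_=s[i]; wm=np.zeros_like(m); wm[y:y+hh,x:x+w]=((S<110)&(V>185))[y:y+hh,x:x+w]
k,l,s,ce=cv2.connectedComponentsWithStats(wm); i=1+np.argmax(s[1:,4])
v,u=np.nonzero(l==i); (c,sz,ang)=r=cv2.minAreaRect(np.c_[u,v].astype(np.float32)); q=cv2.boxPoints(r)
e=[(q[j]+q[(j+1)%4])/2 for j in range(4)]; a,b=((e[0],e[2]) if np.linalg.norm(e[0]-e[2])>np.linalg.norm(e[1]-e[3]) else (e[1],e[3]))
A,B=onz(p,*a,64),onz(p,*b,64); print('line',s[i],a,b,'mid',((A+B)/2).round(1),'len',np.linalg.norm(A-B),'yaw',np.arctan2(*(B-A)[1::-1]))
pickle.dump([ray(p,*((a+b)/2))],open(f'pics/{n}_r.pkl','wb'))
E
python3 pl.py w5
python3 - <<'E'
from h import *
import pickle
snap('scene','sc5')
p1=pickle.load(open('pics/w1.pkl','rb'));r=pickle.load(open('pics/w5_r.pkl','rb'))
# line mid in w1: 
im=np.load('pics/w1.npy');h=cv2.cvtColor(im,cv2.COLOR_RGB2HSV);w=np.zeros(im.shape[:2],np.uint8); w[195:245,485:527]=((h[...,1]<110)&(h[...,2]>190))[195:245,485:527]
k,l,s,ce=cv2.connectedComponentsWithStats(w);i=1+np.argmax(s[1:,4]);print(ce[i],tri(r+[ray(p1,*ce[i])]))
im=cv2.imread('pics/w5.png');sc=cv2.resize(cv2.imread('pics/sc5.png')[190:310,230:350],(240,240));im[:240,:240]=sc;cv2.imwrite('pics/c7.png',im)
s=manip.read_state();print(s['eef_pos'],s['eef_rot'])
E
```

```text
clock: 13.4
eef_pos: [516.6, -324.5, 140.0]
eef_rot: [3.141, -0.001, 2.652]
wrist_force: [-0.4, 0.4, -0.3]
finger_gap: 42.2
finger_force: 0.0
red [ 256  109   59   65 2641] [284.8 140. ]
line [283 115   5  57 284] [284.99997 115.     ] [284.99997 171.     ] mid [ 466.3 -295.8   64. ] len 43.56261665246521 yaw -0.4889641114986198
[505.18548387 220.38709677] (array([ 466.23424876, -295.76899887,   64.57842124]), [np.float64(0.41661714918322695), np.float64(0.4166171491831856)])
[ 517.06519372 -323.01862636  140.68969333] [ 3.14140051e+00 -1.72820793e-04  2.65459941e+00]
```

View pics/c7.png

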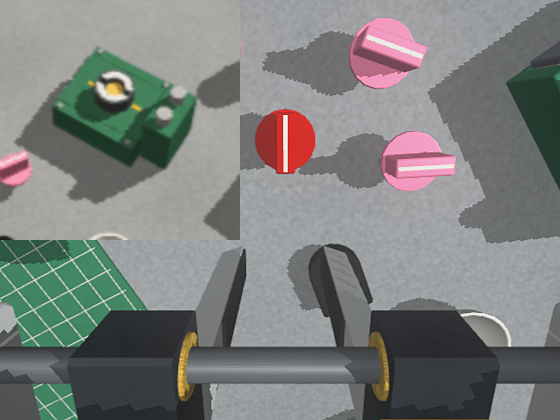

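The drawer is shut in the scene inset. The red plug's white line runs (285,115)–(285,171); triangulated top height 64.6 mm (should be 64), and the tool is already aligned with it. Go above and down.

```bash
python3 -m creep '[[-0.1,[4,0,0],0],[-0.1,[5.8,0,0],0],[-0.1,[5.8,0,0],0],[-0.1,[5.8,0,4],0],[-0.1,[5.8,0,7],0],[-0.1,[5.8,0,7],0],[-0.1,[5.8,0,7],0]]'
python3 -c "
from h import *
s=manip.read_state();print(s['eef_pos'],s['eef_rot'],s['wrist_force']);y=s['eef_rot'][2];d=np.array([466.3,-295.8])-s['eef_pos'][:2]
print('tx',d@[np.cos(y),np.sin(y)],'ty',d@[np.sin(y),-np.cos(y)])"
```

```text
clock: 14.2
eef_pos: [466.6, -296.6, 71.6]
eef_rot: [-3.142, 0.001, 2.655]
wrist_force: [1.0, 0.7, 0.8]
finger_gap: 42.1
finger_force: 0.0
[ 466.63035394 -296.64924194   71.62900718] [-3.14157001e+00  5.05229272e-04  2.65472478e+00] [1.01265924 0.66209945 0.76714102]
tx 0.6892940077702546 ty 0.5960028284025897
```

```bash
python3 -m creep '[[-0.1,[0,0.1,2.5],0],[-0.1,[0,0.1,4.5],0],[-0.1,[0,0.1,5.6],0],[-0.1,[0,0.1,5.6],0],[-1,[0,0.1,5.6],0],[-1,[0,0.1,5.6],0],[-1,[0,0.1,5.6],0],[-1,[0,0.1,5.6],0],[-1,[0,0.1,5.6],0],[-1,[0,0.1,5.6],0],[-1,[0,0.1,5.6],0]]' 45
python3 -m creep '[[-1,[0,0,-3],0],[-1,[0,0,-7],0],[-1,[0,0,-11],0],[-1,[0,0,-15],0],[-1,[0,0,-15],0],[-1,[0,0,-15],0]]'
```

```text
clock: 15.3
eef_pos: [466.7, -296.2, 15.3]
eef_rot: [-3.141, 0.001, 2.654]
wrist_force: [-0.2, 0.6, 5.7]
finger_gap: 15.7
finger_force: 45.0
clock: 15.9
eef_pos: [466.3, -296.0, 164.7]
eef_rot: [-3.141, 0.001, 2.654]
wrist_force: [0.3, -0.1, -1.9]
finger_gap: 15.8
finger_force: 45.0
```

Held: gap 15.8 mm, 45 N. I carry it to a viewpoint beyond the socket (plug above the feeder head) and re-measure the socket and its yaw in the wrist view.

```bash
python3 -m creep '[[-1,[0,0,-4],0],[-1,[-3.6,5,-4],-0.9],[-1,[-3.6,10,-4],-1.8],[-1,[-3.6,15,-4],-2.7],[-1,[-3.6,20,-4],-3.6],[-1,[-3.6,24,-4],-4.5],[-1,[-3.6,28,-4],-5.4],[-1,[-3.6,32,-4],-6.3],[-1,[-3.6,35.1,-4],-7.1],[-1,[-3.6,35.1,-4],-7.1],[-1,[-3.6,35.1,-4],-7.1],[-1,[-3.6,35.1,-4],-7.1]]'
python3 - <<'E'
from h import *
snap('wrist','w6');s=manip.read_state();print(s['eef_pos'],s['eef_rot'],s['joints'],s['finger_gap'])
E
```

```text
clock: 17.1
eef_pos: [662.1, -3.6, 203.5]
eef_rot: [3.141, -0.002, -3.011]
wrist_force: [0.2, -0.5, -0.4]
finger_gap: 15.6
finger_force: 45.0
[662.20344191  -3.81190304 203.9420533 ] [ 3.14151887e+00 -1.14522398e-03 -3.01142160e+00] [-6.09898547e-02  5.48129553e-01  1.13062211e+00 -1.45986563e-04
  1.46397937e+00 -1.76194154e+00] 15.721760883819806
```

View pics/w6.png

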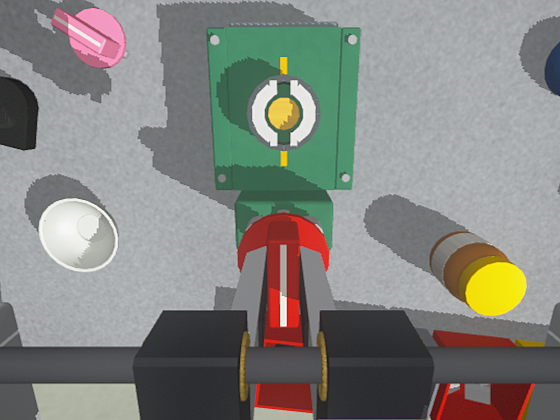

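Wrist view: the socket is at (283,112), yellow marks at (283,65) and (284,158), and the four corner screws are visible. The plug is held straight with its line at (283,285). The drawer is shut.

```bash
python3 m.py w6 243,72,322,152
python3 - <<'E'
from h import *
import pickle
p=pickle.load(open('pics/w6.pkl','rb'));h=cv2.cvtColor(np.load('pics/w6.npy'),cv2.COLOR_RGB2HSV)
# held plug: white line, relative to the TCP (world plane z = TCP+48.7)
w=np.zeros(h.shape[:2],np.uint8);w[240:330,270:297]=((h[...,1]<110)&(h[...,2]>170))[240:330,270:297]
k,l,s,ce=cv2.connectedComponentsWithStats(w);i=1+np.argmax(s[1:,4]);v,u=np.nonzero(l==i)
f=cv2.fitLine(np.c_[u,v].astype(np.float32),cv2.DIST_L2,0,.01,.01).ravel();x,y,ww,hh,_=s[i]
z=203.9+48.7;g=lambda v:onz(p,f[2]+(v-f[3])*f[0]/f[1],v,z)
A,B=g(y),g(y+hh);print('plugline',s[i],A.round(1),B.round(1),'mid',((A+B)/2).round(1),np.linalg.norm(A-B).round(1),'yaw',np.arctan2(*(A-B)[1::-1]))
# rim two-view height w1/w6
p1=pickle.load(open('pics/w1.pkl','rb'))
print('rim tri',tri([ray(p1,260.75,67.16),ray(p,*EL)])) if 'EL' in globals() else None
# screws
pts=[]
for (a,b) in((214,40),(352,40),(222,178),(345,178)):
    q=h[b-8:b+9,a-8:a+9]; m=(q[...,1]<60)&(q[...,2]>120); vv,uu=np.nonzero(m); X=onz(p,uu.mean()+a-8,vv.mean()+b-8,61);pts.append(X); print(m.sum(),X.round(1))
P4=np.array(pts);print('centre',P4.mean(0),'yaws',[np.arctan2(*(P4[j]-P4[i])[1::-1]).round(4) for i,j in((0,2),(1,3))],[np.arctan2(-(P4[j]-P4[i])[0],(P4[j]-P4[i])[1]).round(4) for i,j in((0,1),(2,3))])
E
```

```text
rim px ((283.2680969238281, 112.44605255126953), (63.599246978759766, 71.68055725097656), 178.7273712158203) at90 [581.3 -13.8  90. ]
yel [280  57   7  18 117] [283.1  64.9] [539.4 -19.3  60. ]
yel [268  98  31  32 759] [283.  113.1] [581.9 -13.9  60. ]
yel [281 151   6  15  90] [283.5 158. ] [624.5  -7.9  60. ]
plugline [280 245   7  82 422] [640.4  -6.4 252.6] [684.5  -0.7 252.6] mid [662.5  -3.5 252.6] 44.5 yaw -3.013285646451657
82 [526.5 -83.7  61. ]
90 [510.2  41.1  61. ]
42 [652.7 -67.7  61. ]
81 [636.1  59.   61. ]
centre [581.37816104 -12.86756972  61.        ] yaws [np.float64(0.1263), np.float64(0.1412)] [np.float64(0.1304), np.float64(0.1296)]
```

Socket estimates: (583.3,-13.5) seen from the front and (581.7,-13.5) from behind. Their mean of 582.4 cancels the camera bias. The yaw of 0.131 matches the tool. Go above the socket, then down to just over the rim.

```bash
python3 -m creep '[[-1,[4,0.1,0],0],[-1,[8,0.1,0],0],[-1,[8,0.1,0],0],[-1,[8,0.1,4],0],[-1,[8,0.1,7.5],0],[-1,[8,0.1,8.8],0],[-1,[8,0.1,8.8],0],[-1,[8,0.1,8.8],0],[-1,[8,0.1,8.8],0]]'
python3 -c "
from h import *
s=manip.read_state();print(s['eef_pos'],s['eef_rot'],s['joints'][5],s['wrist_force'],s['moment']);y=s['eef_rot'][2];d=np.array([582.9,-13.4])-s['eef_pos'][:2]
print('tx',d@[np.cos(y),np.sin(y)],'ty',d@[np.sin(y),-np.cos(y)])"
```

```text
clock: 18.05
eef_pos: [584.2, -12.5, 118.5]
eef_rot: [-3.141, 0.003, -3.01]
wrist_force: [0.4, 0.1, -1.5]
finger_gap: 15.6
finger_force: 45.0
[584.16093715 -12.4721303  118.50470218] [-3.14098273e+00  2.72450744e-03 -3.00986290e+00] -1.7865422313582147 [ 0.44526918  0.12076154 -1.50319655] [ 0.07788874 -0.13549052  0.00141822]
tx 1.3718874672207795 ty -0.7542078313933176
```

```bash
python3 -m creep '[[-1,[0.14,-0.08,0],0],[-1,[0.14,-0.08,0.6],0],[-1,[0.14,-0.08,1.2],0],[-1,[0.14,-0.08,1.2],0]]'
python3 -m creep '[[-1,[0,0,0.2],0],[-1,[0,0,0.4],0],[-1,[0,0,0.6],0],[-1,[0,0,0.6],0]]'
python3 -m creep '[[-1,[0,0,0.2],0],[-1,[0,0,0.4],0],[-1,[0,0,0.4],0]]'
```

```text
clock: 18.45
eef_pos: [581.4, -13.2, 103.5]
eef_rot: [3.141, -0.002, -3.01]
wrist_force: [0.2, 0.6, -2.3]
finger_gap: 15.6
finger_force: 45.0
clock: 18.85
eef_pos: [581.8, -13.3, 98.4]
eef_rot: [3.141, -0.0, -3.01]
wrist_force: [0.0, -0.4, -1.4]
finger_gap: 15.6
finger_force: 45.0
clock: 19.15
eef_pos: [582.0, -13.2, 94.6]
eef_rot: [-3.142, 0.0, -3.01]
wrist_force: [-0.6, 1.0, 0.4]
finger_gap: 15.6
finger_force: 45.0
```

```bash
python3 -m creep '[[-1,[0,0,0.2],0],[-1,[0,0,0.4],0],[-1,[0,0,0.6],0],[-1,[0,0,0.6],0]]'
python3 -m creep '[[-1,[0,0,0.2],0],[-1,[0,0,0.4],0],[-1,[0,0,0.6],0],[-1,[0,0,0.6],0]]'
```

```text
clock: 19.55
eef_pos: [582.1, -13.3, 88.7]
eef_rot: [-3.142, 0.0, -3.01]
wrist_force: [-0.3, -0.5, 6.1]
finger_gap: 15.8
finger_force: 45.0
clock: 19.95
eef_pos: [582.1, -13.3, 83.1]
eef_rot: [-3.141, 0.001, -3.01]
wrist_force: [-2.2, 0.2, 9.3]
finger_gap: 15.6
finger_force: 45.0
```

```bash
python3 -m creep '[[-1,[0,0,0.1],0],[-1,[0,0,0.2],0],[-1,[0,0,0.3],0],[-1,[0,0,0.3],0]]'
python3 -m creep '[[-1,[0,0,0.1],0],[-1,[0,0,0.1],0],[-1,[0,0,0.1],0]]'
```

```text
clock: 20.35
eef_pos: [582.1, -13.3, 80.4]
eef_rot: [-3.141, 0.001, -3.01]
wrist_force: [-2.8, -0.3, 9.8]
finger_gap: 16.0
finger_force: 45.0
clock: 20.65
eef_pos: [582.2, -13.3, 79.5]
eef_rot: [-3.141, 0.001, -3.01]
wrist_force: [-2.8, 0.6, 10.9]
finger_gap: 15.7
finger_force: 45.0
```

```bash
python3 -m creep '[[-1,[0,0,0.05],0],[-1,[0,0,0.1],0],[-1,[0,0,0.1],0]]'
python3 -m creep '[[-1,[0,0,0.05],0],[-1,[0,0,0.05],0],[-1,[0,0,0.05],0]]'
```

```text
clock: 20.95
eef_pos: [582.2, -13.3, 79.3]
eef_rot: [-3.141, 0.001, -3.01]
wrist_force: [-7.6, 0.6, 17.9]
finger_gap: 16.0
finger_force: 45.0
clock: 21.25
eef_pos: [582.2, -13.2, 79.3]
eef_rot: [-3.141, 0.001, -3.01]
wrist_force: [-9.0, 0.8, 22.7]
finger_gap: 15.2
finger_force: 45.0
```

Home: the flange is seated at 79.3 as predicted, 23 N. Twist clockwise (+ about tool z).

```bash
python3 -m creep '[[-1,[0,0,0],0.7],[-1,[0,0,0],1.4],[-1,[0,0,0],2.1],[-1,[0,0,0],2.8],[-1,[0,0,0],3.5],[-1,[0,0,0],4.2],[-1,[0,0,0],4.9],[-1,[0,0,0],5.6],[-1,[0,0,0],6.3],[-1,[0,0,0],7],[-1,[0,0,0],7]]'
python3 -c "
from h import *
s=manip.read_state();print(s['moment'],s['wrist_force'])"
```

```text
clock: 22.35
eef_pos: [583.4, -13.6, 79.3]
eef_rot: [3.14, 0.004, 2.66]
wrist_force: [0.1, -0.7, 16.9]
finger_gap: 15.5
finger_force: 45.0
[-0.22347903 -0.02470588 -0.03443769] [ 0.06523601 -0.69610576 16.88696481]
```

```bash
python3 -m creep '[[-1,[0,0,0.02],0.7],[-1,[0,0,0.02],1.4],[-1,[0,0,0.02],2.1],[-1,[0,0,0.02],2.8],[-1,[0,0,0.02],3.5],[-1,[0,0,0.02],4.2],[-1,[0,0,0.02],4.9],[-1,[0,0,0.02],5.6],[-1,[0,0,0.02],6.3],[-1,[0,0,0.02],7],[-1,[0,0,0.02],7.6],[-1,[0,0,0.02],7.6]]'
python3 -c "
from h import *
s=manip.read_state();print(s['moment'],s['wrist_force'])"
```

```text
clock: 23.55
eef_pos: [583.6, -13.7, 79.3]
eef_rot: [3.137, 0.003, 1.997]
wrist_force: [-0.3, -1.5, 18.4]
finger_gap: 15.6
finger_force: 45.0
[-0.33322623  0.04207349 -0.00368048] [-0.28104156 -1.45299579 18.36858774]
```

```bash
python3 -m creep '[[-1,[0,0,0],0.5],[-1,[0,0,0],1],[-1,[0,0,0],1.3],[-1,[0,0,0],1.6],[-1,[0,0,0],1.6],[-1,[0,0,0],1.6]]'
python3 -c "
from h import *
s=manip.read_state();print(s['moment'],s['wrist_force'])"
```

```text
clock: 24.15
eef_pos: [583.1, -13.7, 79.3]
eef_rot: [3.138, 0.002, 1.86]
wrist_force: [-2.2, -1.8, 20.8]
finger_gap: 15.4
finger_force: 45.0
[-0.32629372  0.84643332  0.18759233] [-2.21076384 -1.78660758 20.76673359]
```

The turn is 1.413 rad and the moment has risen, so it is at the stop. One numeric check of the plug itself in the wrist view before handing in.

```bash
python3 - <<'E'
from h import *
p,im=snap('wrist','w9');h=cv2.cvtColor(im,cv2.COLOR_RGB2HSV)
w=np.zeros(h.shape[:2],np.uint8);w[235:335,268:300]=((h[...,1]<110)&(h[...,2]>150))[235:335,268:300]
k,l,s,ce=cv2.connectedComponentsWithStats(w);i=1+np.argmax(s[1:,4]);v,u=np.nonzero(l==i)
f=cv2.fitLine(np.c_[u,v].astype(np.float32),cv2.DIST_L2,0,.01,.01).ravel();x,y,ww,hh,_=s[i]
g=lambda v:onz(p,f[2]+(v-f[3])*f[0]/f[1],v,128)
A,B=g(y),g(y+hh);print(s[i],'mid',((A+B)/2).round(1),np.linalg.norm(A-B).round(1),'turn',(0.131+np.pi-np.arctan2(*(A-B)[1::-1]))%np.pi)
s=manip.read_state();print(s['eef_pos'],s['wrist_force'],s['finger_force'])
E
```

```text
[280 245   7  82 572] mid [582.7 -14.4 128. ] 44.6 turn 1.4139343432104365
[583.10792531 -13.69283304  79.28596793] [-3.18858059 -1.73999447 21.06418822] 45.02839386463165
```

```bash
python3 -c "
from cell import manip
print(manip.sign_off())"
```

```text
the job is handed in; nothing more can be done
None
```

I shut the drawer, then pushed the red plug fully home and turned it 1.41 rad clockwise to the stop. I handed the job in with it still gripped (45 N) and pressed down (about 21 N); the hand-in gave no verdict back.

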